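# Push the row of staves home in the glue-up trough and close the keeper behind it

## Task

Six short pine staves lie side by side in the glue-up trough, short of its end stop. Without picking anything up, push the last stave so that the whole row slides along the trough as one until it is tight against the end stop with no gaps, then push the wooden keeper arm round until it lies square across the trough behind the last stave. Leave the staves flat in the trough, and do not disturb the other things on the bench.

Things in the scene. Friction and masses are not known exactly. Their poses are not given: they have to be found in the camera images.
- trough: glue-up trough fixed to the bench: plywood base 18 mm thick (x -200 to 220, y -65 to 100 mm), two rails along it, a stop block across one end. Origin on the bench surface under the trough's middle line; x along the trough towards the end stop, y across it to the keeper's side (the robot's side), z up. Floor at z = 18 mm, 73 mm wide (y -36.5 to 36.5) between rails 16 mm wide, tops at z = 32 mm.
- stop_face (a point): middle of the foot of the end stop's inner face, on the trough's floor (x = 190, y = 0, z = 18 mm in the trough's frame). The stop block is 105 mm wide, 30 mm thick and 32 mm high.
- open_end (a point): middle of the trough's floor at its open end (x = -200, y = 0, z = 18 mm in the trough's frame). Nothing stands in the trough between the row and this end.
- keeper (a joint): angle of the keeper, a flat wooden arm that swings level above the rails on an upright bolt. 0: along the outside of the trough, pointing away from the end stop; grows as it swings over the trough (anticlockwise from above); 1.57: square across it, its side within 1 mm of the last stave if the row is home. Limits -0.35, 1.64; starts at -0.25 to 0.12. Stays where left; takes about 1 N near its end.
- keeper_pivot (a point): the keeper's pivot axis at mid-thickness: x = -3, y = 70, z = 42 mm in the trough's frame. The arm is 24 mm wide, spans z = 33 to 51 mm, and reaches from 24 mm behind the pivot to 135 mm in front; the bolt's head stands 16 mm above this point.
- keeper_end (a point): point on the keeper's middle line 120 mm from the pivot, near its free rounded end; mid-thickness (z = 42 mm)
- stave1: pine stave, the first of the row, nearest the end stop: square lath 30 x 30 mm, 70 mm long, about 40 g (all six alike). It lies across the trough, 30 mm along it and 30 mm high, touching its neighbours. Origin at the centre of its underside; x along the trough to the stop. The row is 180 mm long and starts 70 to 120 mm short of the stop.
- stave2: pine stave, number 2 of the row, counted from the end stop: square lath 30 x 30 mm, 70 mm long, about 40 g (all six alike). It lies across the trough, 30 mm along it and 30 mm high, touching its neighbours. Origin at the centre of its underside; x along the trough to the stop. The row is 180 mm long and starts 70 to 120 mm short of the stop.
- stave3: pine stave, number 3 of the row, counted from the end stop: square lath 30 x 30 mm, 70 mm long, about 40 g (all six alike). It lies across the trough, 30 mm along it and 30 mm high, touching its neighbours. Origin at the centre of its underside; x along the trough to the stop. The row is 180 mm long and starts 70 to 120 mm short of the stop.
- stave4: pine stave, number 4 of the row, counted from the end stop: square lath 30 x 30 mm, 70 mm long, about 40 g (all six alike). It lies across the trough, 30 mm along it and 30 mm high, touching its neighbours. Origin at the centre of its underside; x along the trough to the stop. The row is 180 mm long and starts 70 to 120 mm short of the stop.
- stave5: pine stave, number 5 of the row, counted from the end stop: square lath 30 x 30 mm, 70 mm long, about 40 g (all six alike). It lies across the trough, 30 mm along it and 30 mm high, touching its neighbours. Origin at the centre of its underside; x along the trough to the stop. The row is 180 mm long and starts 70 to 120 mm short of the stop.
- stave6: pine stave, the last of the row, nearest the open end: square lath 30 x 30 mm, 70 mm long, about 40 g (all six alike). It lies across the trough, 30 mm along it and 30 mm high, touching its neighbours. Origin at the centre of its underside; x along the trough to the stop. The row is 180 mm long and starts 70 to 120 mm short of the stop.
- glue_bottle: white glue bottle with an orange nozzle, 52 mm wide and 150 mm tall, standing on the bench beyond the trough; origin under its centre. Not part of the job.
- pencil: flat carpenter's pencil, 134 x 12 x 8 mm, lying along the edge of the trough's base board on the keeper's side, beside the stop half of the trough; origin under the middle of its painted part. Not part of the job.
- try_square: try square lying flat on the bench to the left: dark wooden stock 110 x 20 x 16 mm, steel blade 150 x 32 mm; origin near its middle. Not part of the job.
- offcut: offcut of the same square lath, 140 x 30 x 30 mm, lying on the bench beyond the trough; origin under its middle. Not part of the job.
- mallet: joiner's wooden mallet lying on the bench to the right: head 125 x 60 x 80 mm, about 290 mm long; origin on the bench under its handle, about 130 mm from the head's middle. Not part of the job.
- screwdriver: screwdriver, 200 mm long, lying on the bench to the left; origin under its middle. Not part of the job.
Mind the look-alikes: they are no part of the job. What is shaped like the stave6 but pink is not meant.

How it is judged:
By the outcome, as a careful person would: the job done as asked, in the order asked, and still so for the second after the job is handed in, with the robot touching nothing.
It also fails if it takes over 45 s, if anything falls off the work surface, if the arm or the gripper's body presses on something with over 40 N, if the wrist force passes 120 N, or if a joint passes its speed limit or range.

## Robot

A 6-joint arm with a two-finger parallel gripper is mounted at the origin on the work surface. World frame = base frame: x ahead of the robot, y to its left, z up, the work surface at z = 0. Lengths are in m, angles in rad, forces in N, time in s.
With the tool pointing down it reaches from about 0.35 to 0.85 m from the base axis. Payload 8.1 kg.
Tool frame: the origin (TCP) lies at the very end of the fingers, on their centre line; the grasp point (between the pads) lies 19 mm behind it; x points along the fingers, y is the direction in which the jaws open and shut, and the axes are right-handed (so a half turn about x gives the same grasp; the last joint's range is limited). The gripper opens to 85 mm and grips with 20 to 120 N. Pads are 22 mm wide; open, the fingers measure 114 mm over their backs; the gripper's body (76 mm by 85 mm) begins 54 mm behind the grasp point. The pads swing forward as they close: fully open they stand 13 mm farther back than shut.
Start: joints at [1.023, 0.13, 1.488, -0, 1.523, -0.085], TCP at [0.268, 0.537, 0.231] pointing down, gripper open.
Joint ranges: [-2.96, 2.96], [-0.89, 2.26], [0.02, 2.5], [-1.34, 4.48], [0, 2.73], [-2.66, 2.66]. Speed limits (rad/s): [2.39, 2.39, 2.79, 3.14, 3.14, 3.14].

## Interface

Orientations are given as a unit quaternion [x, y, z, w].
In Python, from station import r gives the robot as it stands. Calls block until the motion is done:
- r.move_ptp(position, orientation): joint-space move of the TCP to a pose.
- r.movel(position, rot=None, velocity=0.15): straight line of the TCP; rot=None keeps the orientation; velocity is the mean speed in m/s.
- r.move_j(angles): joint-space move.
- r.gripper_to(opening, strength=None): finger opening in m; strength is the grip in N (None keeps the last); returns when the fingers have stopped.
- r.pause(seconds).
- r.solve_ik(position, orientation): joint angles nearest the present ones, or None.
- r.sense(): the state.
- r.read_camera(name): name is "side" or "top"; returns (picture, depth): 400x640x3 uint8, red, green, blue; 400x640 float32, m along the optical axis (not along the pixel's ray), 0 where there is no reading.
- r.camera_model(name): a dict with "K" (3x3 intrinsics, pixels), "rvec" (rotation vector, rad) and "tvec" (3), from world to camera coordinates, as OpenCV has them. Camera axes: x right, y down, z forward; pixel columns grow to the right and rows downward; lengths in m; the calibration is good to about 2 mm. A picture is of the moment at which its call begins. camera_model takes no time and is no camera call.
A pose or a line that the arm cannot do raises r.Unreachable and nothing moves.
- r.sign_off(): hands the job in, once; it reports no verdict.
The state is a dict: "t": time; "joint_pos": joint angles; "qvel": joint speeds; "tau": joint torques, N m; "position": TCP position; "orientation": TCP orientation; "ft_force": force on the tool from outside, world axes, zero at the start; "ft_torque": the same for the moment, N m; "finger_gap": finger opening in m.
Only numpy, scipy, OpenCV 4.12 (cv2) and the standard library are available. Lean on these libraries where they do the work, as an engineer would, in place of code of your own. Each camera call takes 0.05 s, during which the arm holds its last target.

## Working session

There is one attempt and no reset: what is moved stays moved. The work goes in short steps, each a Python script; the robot and the scene stay as the last script left them, time stands still between calls to the robot, and variables do not carry over. Pictures are saved under pics/ and viewed, and the job is handed in when it is done.

```bash
mkdir -p pics; ls
python3 - <<'E'
from station import r
import cv2,numpy as np
for n in("top","side"):
    p,d=r.read_camera(n); np.savez(f"pics/{n}0.npz",p=p,d=d)
    cv2.imwrite(f"pics/{n}0.png",p[:,:,::-1]); m=r.camera_model(n); print(n,m)
s=r.sense(); print(s['t'],s['orientation'],s['ft_force'])
E
```

```text
pics
top {'K': array([[416.97728935,   0.        , 315.45807035],
       [  0.        , 416.97728935, 205.36279031],
       [  0.        ,   0.        ,   1.        ]]), 'rvec': array([ 2.20969498, -2.00462784,  0.20967331]), 'tvec': array([-0.06457873,  0.55712327,  1.19890973])}
side {'K': array([[518.30855798,   0.        , 321.62552805],
       [  0.        , 518.30855798, 198.11479312],
       [  0.        ,   0.        ,   1.        ]]), 'rvec': array([ 0.37770552, -2.77798486,  1.1287923 ]), 'tvec': array([0.52458367, 0.1628923 , 1.78181359])}
0.1 [ 0.16158226  0.68845159 -0.16276008  0.68806594] [ 0.60645972  0.1426272  -0.75776272]
```

View pics/top0.png

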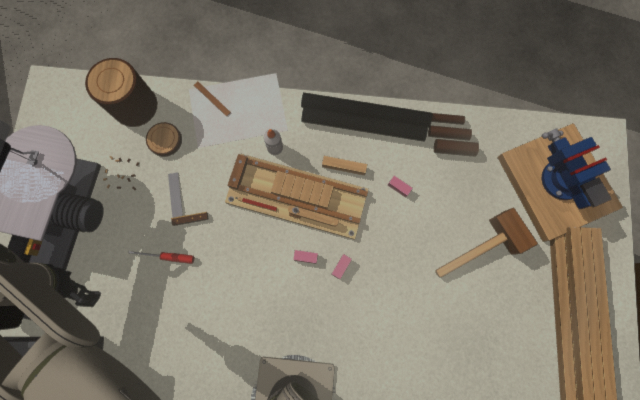

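View pics/side0.png

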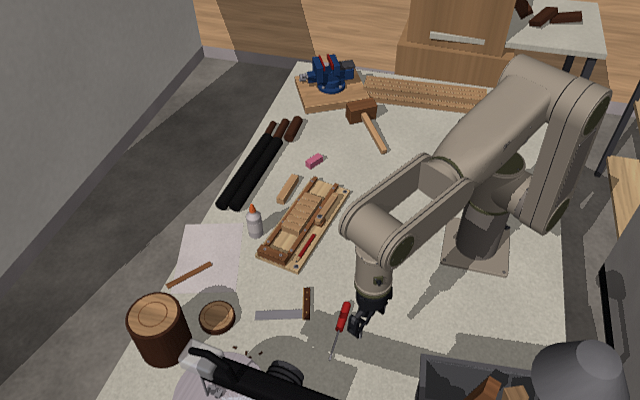

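The top view shows the trough at about (230-368, 155-238), with the stop block at the left, the row at 273-335 and the keeper on the robot's side. I'll enlarge it.

Run:
```python
import cv2,numpy as np
p=np.load("pics/top0.npz")['p'][:,:,::-1]
c=p[145:245,220:380]; cv2.imwrite("pics/c0.png",cv2.resize(c,None,fx=5,fy=5,interpolation=cv2.INTER_CUBIC))
p=np.load("pics/side0.npz")['p'][:,:,::-1]
c=p[170:280,250:360]; cv2.imwrite("pics/c1.png",cv2.resize(c,None,fx=5,fy=5,interpolation=cv2.INTER_CUBIC))
```

```text
(no output)
```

View pics/c0.png

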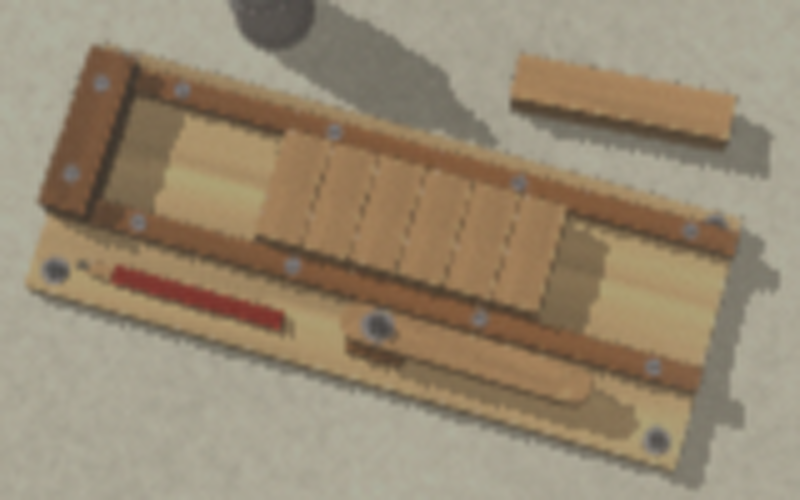

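View pics/c1.png

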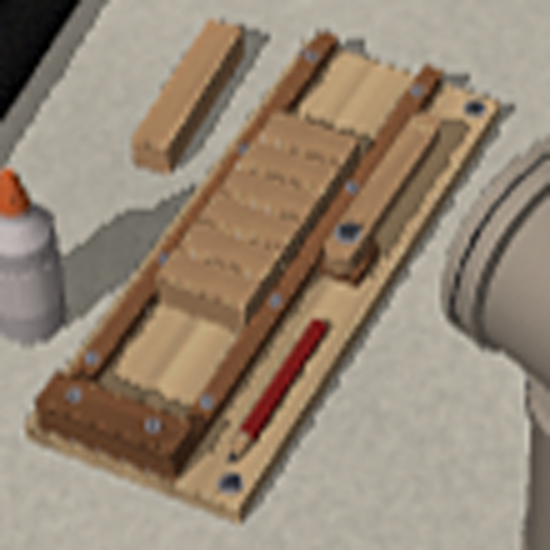

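```bash
cat > h.py <<'E'
import numpy as np,cv2
from scipy.optimize import least_squares
def proj(m,P):
    return cv2.projectPoints(np.array(P,float).reshape(-1,1,3),m['rvec'],m['tvec'],m['K'],None)[0][:,0]
def back(m,uv,z):
    R=cv2.Rodrigues(m['rvec'])[0];c=-R.T@m['tvec'];d=R.T@np.linalg.inv(m['K'])@[uv[0],uv[1],1]
    return c+d*(z-c[2])/d[2]
def T2W(q,P):
    P=np.array(P,float).reshape(-1,3);c,s=np.cos(q[2]),np.sin(q[2])
    return np.c_[q[0]+c*P[:,0]-s*P[:,1],q[1]+s*P[:,0]+c*P[:,1],P[:,2]]
def W2T(q,P):
    P=np.array(P,float).reshape(-1,3);c,s=np.cos(q[2]),np.sin(q[2]);a=P[:,0]-q[0];b=P[:,1]-q[1]
    return np.c_[c*a+s*b,-s*a+c*b,P[:,2]]
def px(cr,off): return (np.array(cr,float)+.5)/5-.5+np.array(off)
E
cat > fit.py <<'E'
from h import *
from station import r
mt,ms=r.camera_model('top'),r.camera_model('side')
top=[((-200,-52.5,32),(742,230)),((-200,52.5,32),(696,392)),((-3,70,58),(379,325)),((190,-52.5,50),(137,63)),((190,52.5,50),(90,218)),((-200,100,18),(676,462)),((220,100,18),(30,283))]
side=[((-3,70,58),(349,232)),((220,100,18),(242,508)),((-200,100,18),(500,103)),((-200,52.5,32),(440,72)),((220,-52.5,50),(38,408)),((220,52.5,50),(177,458))]
def res(q,w=(1,1)):
    a=proj(mt,T2W(q,np.array([t[0] for t in top])/1e3))-px([t[1] for t in top],(220,145))
    b=proj(ms,T2W(q,np.array([t[0] for t in side])/1e3))-px([t[1] for t in side],(250,170))
    return np.r_[w[0]*a.ravel(),w[1]*b.ravel()]
for w in((1,1),(1,0),(0,1)):
    s=least_squares(res,[.6,.05,1.8],args=(w,),loss='soft_l1'); print(s.x)
    print(res(s.x).reshape(-1,2).round(1).tolist())
    if w==(1,1): q=s.x; np.save('q.npy',q)
d=np.load('pics/top0.npz')['d']
for n,c,z in(("row end",(567,205),.048),("row end",(540,312),.048),("row start",(290,130),.048),("row start",(258,238),.048),("keeper tip",(590,392),.051),("keeper tip side",(596,380),.051)):
    uv=px(c,(220,145)); print(n,W2T(q,back(mt,uv,z)).round(4), d[int(round(uv[1])),int(round(uv[0]))])
for n,c,z in(("row end",(275,113),.048),("row end",(362,140),.048)):
    print('s',n,W2T(q,back(ms,px(c,(250,170)),z)).round(4))
E
python3 fit.py
```

```text
[0.60996296 0.04020973 1.39994337]
[[-0.5, 0.2], [0.4, 0.1], [-0.2, 0.4], [-0.7, -0.1], [-1.5, 0.5], [0.2, 1.6], [-1.4, 1.8], [-0.5, -1.7], [-0.3, -0.3], [-0.6, -1.2], [-0.1, -1.3], [-0.7, -1.8], [-0.8, -1.1]]
[0.6119421  0.03871495 1.39476017]
[[0.0, -0.0], [0.8, -0.2], [0.2, -0.2], [0.1, -1.0], [-0.9, -0.4], [0.5, 1.3], [-0.9, 0.8], [-1.0, -2.1], [-1.2, -0.8], [-0.8, -1.4], [-0.2, -1.5], [-1.4, -2.4], [-1.5, -1.7]]
[0.60668354 0.04529475 1.40194737]
[[-2.2, 0.9], [-1.2, 0.8], [-2.0, 1.3], [-2.5, 0.8], [-3.3, 1.5], [-1.5, 2.4], [-3.2, 2.8], [-0.0, -0.5], [0.3, 1.2], [-0.2, -0.2], [0.4, -0.3], [-0.3, -0.4], [-0.2, 0.3]]
row end [[-0.093 -0.036  0.048]] 1.2788785
row end [[-0.0944  0.0331  0.048 ]] 1.2950044
row start [[ 0.0843 -0.0368  0.048 ]] 1.2909201
row start [[0.0838 0.0342 0.048 ]] 1.2798082
keeper tip [[-0.1361  0.0731  0.051 ]] 1.2859508
keeper tip side [[-0.1377  0.0651  0.051 ]] 1.285807
s row end [[-0.0884 -0.0301  0.048 ]]
s row end [[-0.0901  0.0402  0.048 ]]
```

```bash
cat >> h.py <<'E'
from scipy.spatial.transform import Rotation as Ro
def quat(q,a,sgn):
    # tool x down, tool z*sgn = direction at angle a in trough frame
    th=q[2]+a; z=sgn*np.array([np.cos(th),np.sin(th),0]); x=np.array([0,0,-1.]); y=np.cross(z,x)
    return Ro.from_matrix(np.c_[x,y,z]).as_quat()
E
python3 - <<'E'
from h import *
from station import r
q=np.load('q.npy')
for s in(1,-1):
  for P,a in(((-.13,0,.027),0),((0,0,.027),0),((-.113,.093,.04),-np.pi/2),((-.026,-.04,.04),0)):
    print(s,P,r.solve_ik(T2W(q,P)[0],quat(q,a,s)))
E
```

```text
1 (-0.13, 0, 0.027) None
1 (0, 0, 0.027) None
1 (-0.113, 0.093, 0.04) [-2.12549972e-01  5.24619244e-02  1.93831623e+00 -4.44089210e-16
  1.15081450e+00 -1.61249334e+00]
1 (-0.026, -0.04, 0.04) None
-1 (-0.13, 0, 0.027) [-2.34666467e-01  3.02845208e-01  1.68109670e+00 -4.44089210e-16
  1.15765074e+00 -6.38135054e-02]
-1 (0, 0, 0.027) [-1.80296162e-02  3.43506825e-01  1.63057727e+00 -4.44089210e-16
  1.16750856e+00  1.52823345e-01]
-1 (-0.113, 0.093, 0.04) [-2.12549972e-01  5.24619244e-02  1.93831623e+00 -4.44089210e-16
  1.15081450e+00  1.52909932e+00]
-1 (-0.026, -0.04, 0.04) [-6.73889773e-02  4.08107496e-01  1.52165595e+00 -4.44089210e-16
  1.21182921e+00  1.03463984e-01]
```

Run:
```python
from h import *
from station import r
q=np.load('q.npy'); Q=quat(q,0,-1); ex=np.array([np.cos(q[2]),np.sin(q[2]),0])
W=lambda *P:T2W(q,P)[0]
r.gripper_to(0.0)
r.move_ptp(W(-.135,0,.20),Q); print(r.sense()['t'])
r.movel(W(-.135,0,.027),velocity=.15)
s=r.sense(); f0=np.array(s['ft_force']); print(s['t'],f0,s['finger_gap'])
x=-.118
r.movel(W(x,0,.027),velocity=.08)
while x<-.09:
    x+=.002; r.movel(W(x,0,.027),velocity=.04)
    s=r.sense(); f=(np.array(s['ft_force'])-f0); print(round(x,4),round(f@ex,2),f.round(1))
    if f@ex<-.4: break
print(s['t'])
p,d=r.read_camera('top'); cv2.imwrite('pics/t1.png',cv2.resize(p[145:245,220:380,::-1],None,fx=5,fy=5,interpolation=cv2.INTER_CUBIC))
```

```text
3.375
4.675 [-0.79560872  0.15569638 -0.06306984] -9.469651131883209e-05
-0.116 -0.71 [ 0.5 -0.8  0.1]
5.2833
```

View pics/t1.png

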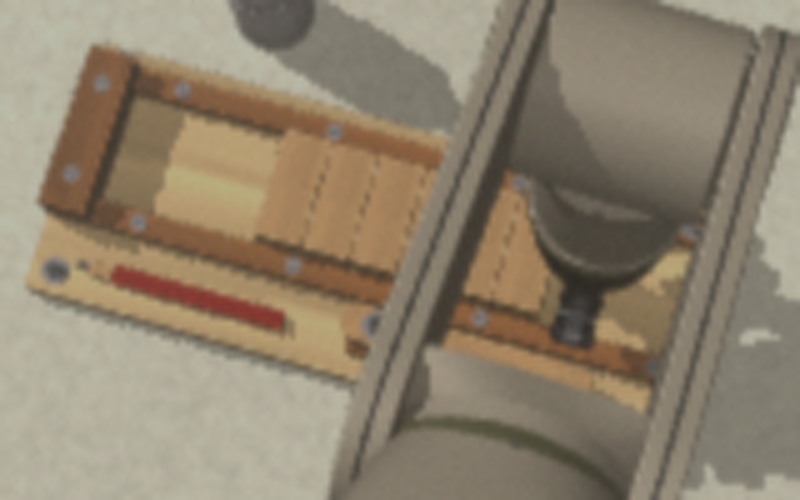

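The picture shows the arm over the open end. The row is unmoved, with its start at crop (285,130), and the force reading is only noise. Next I push along to just short of the stop, then step in by force.

Run:
```python
from h import *
from station import r
q=np.load('q.npy'); ex=np.array([np.cos(q[2]),np.sin(q[2]),0])
W=lambda *P:T2W(q,P)[0]
f0=np.array([-.3,-.3,0])
def F(n=4):
    a=[]
    for _ in range(n): r.pause(.02); a.append(r.sense()['ft_force'])
    return np.mean(a,0)
x=-.012
for x in(-.09,-.05,-.012):
    r.movel(W(x,0,.027),velocity=.06); print(x,F().round(2))
b=F()
while x<.015:
    x+=.001; r.movel(W(x,0,.027),velocity=.03)
    f=F(3); print(round(x,4),f.round(1),round((f)@ex,2))
    if (f-b)@ex<-6: break
s=r.sense(); print(s['t'],W2T(q,s['position']))
p,d=r.read_camera('top'); cv2.imwrite('pics/t2.png',cv2.resize(p[145:245,220:380,::-1],None,fx=5,fy=5,interpolation=cv2.INTER_CUBIC))
p,d=r.read_camera('side'); cv2.imwrite('pics/s2.png',cv2.resize(p[170:280,250:360,::-1],None,fx=5,fy=5,interpolation=cv2.INTER_CUBIC))
```

```text
-0.09 [ 0.38 -0.41  0.16]
-0.05 [ 0.2  -0.25  0.26]
-0.012 [ 0.16 -0.15 -0.19]
-0.011 [ 0.4  0.6 -0.1] 0.64
-0.01 [ 0.1 -0.7 -0.1] -0.63
-0.009 [-0.  -1.4 -0.1] -1.39
-0.008 [ 0.7 -1.8 -0.1] -1.64
-0.007 [ 0.2 -1.1 -0.4] -1.0
-0.006 [ 0.2 -0.9 -0.5] -0.89
-0.005 [ 0.6 -1.8  0.3] -1.71
-0.004 [ 1.1 -0.6 -0.5] -0.38
-0.003 [ 0.7 -1.6 -0.3] -1.46
-0.002 [ 0.8 -1.6 -0.7] -1.44
-0.001 [ 1.2 -1.5 -0.3] -1.25
0.0 [ 0.1 -3.6 -0.3] -3.49
0.001 [-0.8 -7.6  1.8] -7.64
11.6833 [[-7.98996593e-05 -1.52339960e-05  2.70189041e-02]]
```

View pics/t2.png

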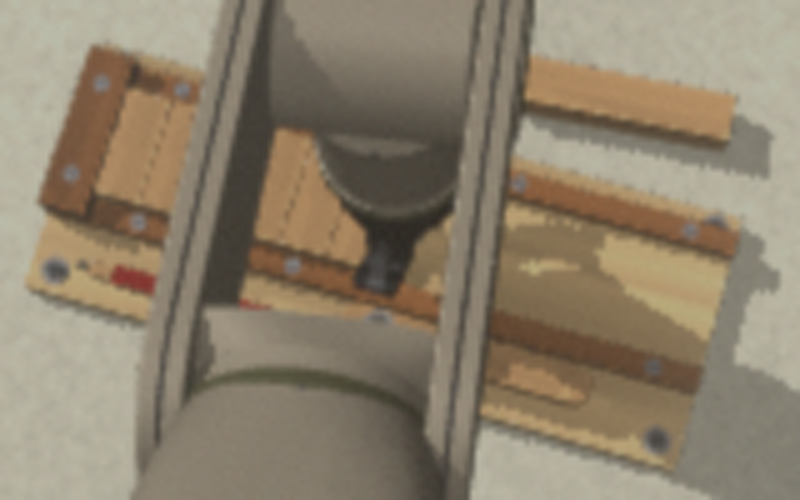

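View pics/s2.png

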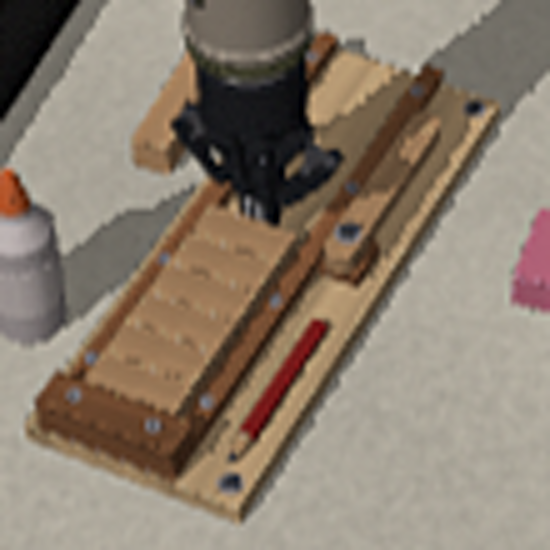

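The row is tight. In the top view its front is against the stop at crop (97,190), and in the side view there are no gaps. Next I back off and swing the keeper.

Run:
```python
from h import *
from station import r
q=np.load('q.npy')
W=lambda *P:T2W(q,P)[0]
def pose(phi,off,rho=.100,z=.039):
    pv=np.array([-.002,.070]); n=np.array([-np.sin(phi),np.cos(phi)]); d=-np.array([np.cos(phi),np.sin(phi)])
    p=pv+rho*d+off*n
    return W(p[0],p[1],z),quat(q,phi-np.pi/2,-1)
r.movel(W(-.03,0,.027),velocity=.06)
r.movel(W(-.035,0,.15),velocity=.2)
P,Q=pose(0,.042,z=.15); r.move_ptp(P,Q)
P,Q=pose(0,.042); r.movel(P,velocity=.15); print(r.sense()['t'])
P,Q=pose(0,.024); r.movel(P,velocity=.08); print(r.sense()['ft_force'])
for phi in np.linspace(0,1.44,11)[1:]:
    P,Q=pose(phi,.023); r.movel(P,Q,velocity=.08)
    s=r.sense(); n=Ro.from_euler('z',q[2]).apply([-np.sin(phi),np.cos(phi),0])
    print(round(phi,2),round(s['t'],2),np.round(s['ft_force'],1),round(np.dot(s['ft_force'],n),1))
p,d=r.read_camera('top'); cv2.imwrite('pics/t3.png',cv2.resize(p[145:245,220:380,::-1],None,fx=5,fy=5,interpolation=cv2.INTER_CUBIC))
p,d=r.read_camera('side'); cv2.imwrite('pics/s3.png',cv2.resize(p[170:280,250:360,::-1],None,fx=5,fy=5,interpolation=cv2.INTER_CUBIC))
```

```text
15.4167
[0.09738486 0.3017029  0.1960225 ]
0.14 16.14 [-0.9 -0.6  0.2] 0.9
0.29 16.48 [-0.1  0.5 -0.2] 0.0
0.43 16.81 [-0.4 -0.3  0.8] 0.5
0.58 17.14 [0.6 0.4 0.4] -0.7
0.72 17.48 [-1.3  0.1  0.5] 1.1
0.86 17.81 [0.7 0.2 0.5] -0.6
1.01 18.14 [ 1.   0.6 -1.9] -1.1
1.15 18.48 [-0.  -0.  -0.2] 0.1
1.3 18.81 [ 1.  -0.4 -0.8] -0.1
1.44 19.14 [-0.6  0.2  0.4] -0.0
```

View pics/s3.png

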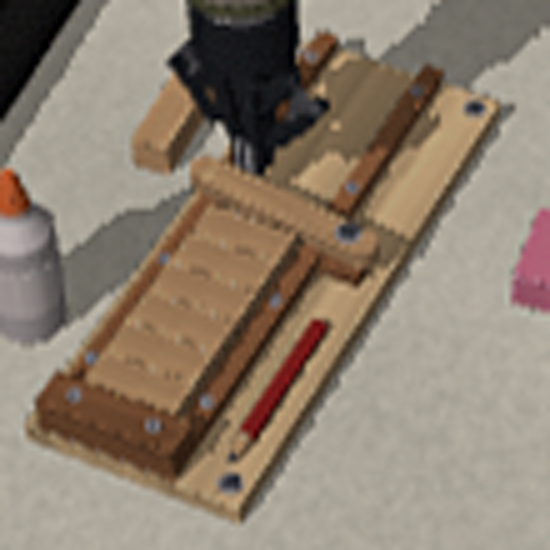

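View pics/t3.png

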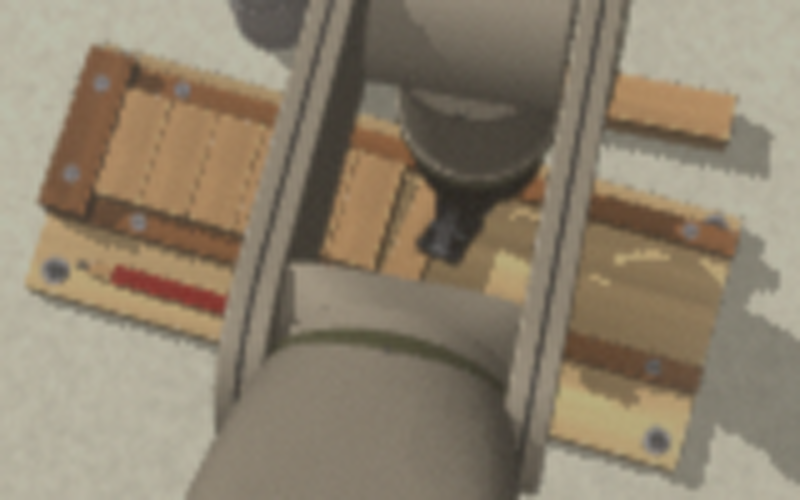

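The keeper is nearly square in the side view (tip at crop (205,170)), with a narrow wedge still open at stave 6. I'll close it in small steps.

Run:
```python
from h import *
from station import r
q=np.load('q.npy'); ex=np.array([np.cos(q[2]),np.sin(q[2]),0])
W=lambda *P:T2W(q,P)[0]
Q=quat(q,0,-1)
def F(n=5):
    a=[]
    for _ in range(n): r.pause(.02); a.append(r.sense()['ft_force'])
    return np.mean(a,0)
p0=W2T(q,r.sense()['position'])[0]; print(p0)
r.movel(W(-.030,-.030,.039),Q,velocity=.05)
x=-.030
while x<-.0205:
    x+=.001; r.movel(W(x,-.030,.039),velocity=.03); f=F()@ex
    s=r.sense();print(round(x,4),W2T(q,s['position'])[0,0].round(4),round(f,2))
    if f<-4: break
r.pause(.1)
r.movel(W(x-.03,-.030,.039),velocity=.06)
r.movel(W(x-.04,-.030,.22),velocity=.2)
r.move_ptp([.27,.45,.25],r.sense()['orientation'])
print(r.sense()['t'])
for n in('top','side'):
    p,d=r.read_camera(n); np.savez(f'pics/{n}4.npz',p=p,d=d); cv2.imwrite(f'pics/{n}4.png',p[:,:,::-1])
    o=(220,145) if n=='top' else (250,170)
    c=p[o[1]:o[1]+110,o[0]:o[0]+(160 if n=='top' else 110),::-1]
    cv2.imwrite(f'pics/c4{n}.png',cv2.resize(c,None,fx=5,fy=5,interpolation=cv2.INTER_CUBIC))
```

```text
[-0.0383545  -0.02580794  0.03891292]
-0.029 -0.0293 -1.46
-0.028 -0.028 -1.04
-0.027 -0.0269 -0.45
-0.026 -0.0259 -0.25
-0.025 -0.0249 -0.5
-0.024 -0.0244 -3.41
-0.023 -0.0243 -7.72
25.85
```

View pics/c4top.png

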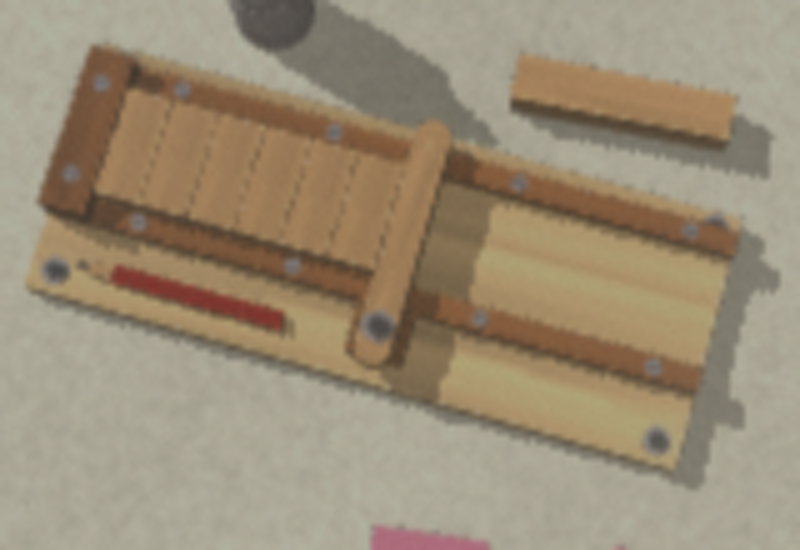

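View pics/c4side.png

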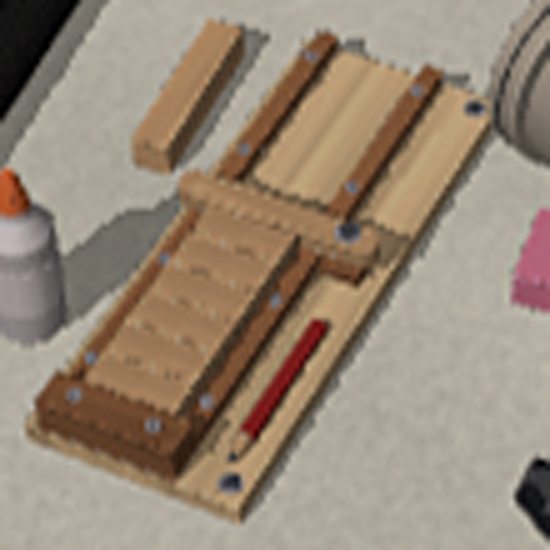

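View pics/top4.png

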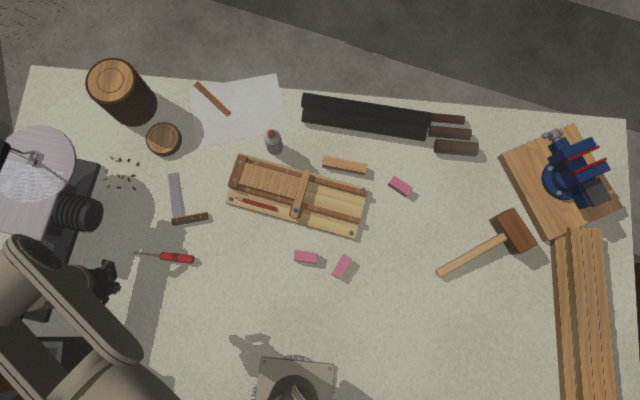

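The final views show the row closed from the stop (crop (125,90)) to the keeper. The keeper is square, from its pivot (379,325) to its tip (435,130). The pencil, bottle, offcut and the rest haven't moved.

```bash
python3 -c "
from station import r
print(r.sense()['t']); r.sign_off()"
```

```text
25.95
the job is handed in; nothing more can be done
```

The job is done and handed in at about 26 s, well inside the 45 s limit. No verdict was reported.

- **Row:** I pushed the last stave with the closed fingers. The whole row slid about 105 mm until the force rose to about 7.6 N at the end stop. The stopping point matched the 10 mm expected for a home row to within about 1 mm.
- **Keeper:** I swung it round in an arc from the robot's side until it met the last stave, with about 7.7 N at the end. The finger stopped 24.3 mm short of where it had held the row, against about 25 mm for a square keeper, so it lies square to within about 1 mm at that point.
- **Last pictures:** Both cameras, taken with the arm clear, show six staves flat with no visible gaps. The keeper lies square behind the last one, and the other things on the bench look unmoved.
- **Disagreements:** The two cameras' fits of the trough's position differed by up to about 7 mm. I used the joint fit and checked it by contact. The force reading had about 1 N of noise, so I couldn't detect first contact with the row or the keeper by force.

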